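Slide the pewter medal home in its bay and shut the gates

TASK

Put the pewter medal away: with the fingertips, push it flat along the baize into the empty bay of the specimen box, the one with the paper ticket, until it lies right back against the bay's rear wall, then push both little wooden gates fully shut. Slide the medal gently, without pinching or lifting it, and leave the bronze medal and everything else lying about where it is.

Things in the scene. Friction and masses are not known exactly. Their poses are not given: they have to be found in the camera images.
- pewter_medal: Loose grey pewter medal, a round disc 60 mm across and 8 mm thick, about 0.12 to 0.23 kg, lying flat with its head up on the green baize in front of the bays. Origin: centre of its underside. It slides with ordinary friction; its yaw does not matter. To be pushed, never lifted.
- specimen_box: Divided specimen box, fixed: one baize-faced base 320 x 320 mm, its flat green floor 8 mm above the table, running without a step from the open apron into two bays. Origin: centre of the base's underside; +x points into the bays, away from the robot, +y to the box's left. In mm: bay mouths at x = 19, rear wall's inner face at x = 85; mahogany walls rise 20 above the floor.
- left_bay (a point): Where the medal's centre lies when home in the left bay: on the floor, box frame (55, 44, 8) mm. The bay is 78 mm wide (y = 5 to 83) and 66 mm deep, open to -x. A 10 mm divider (y = -5 to 5, front end at x = 19) parts the bays; the side walls stand at |y| = 83 to 97, from x = 12.
- right_bay (a point): The same for the right bay, the mirror image: box frame (55, -44, 8) mm. Behind the bays' rear wall are four small pockets with coins, all fixed. The apron in front of the bays, x = -160 to 19 mm, holds only the pewter medal at the start.
- ticket: Round white paper ticket, 32 mm across, 0.5 mm thick, flat and fixed on the floor of the empty bay (left or right, it varies), centred in the bay's width at x = 55 mm in the box frame; the medal slides over it unhindered and covers it when home. Origin: its centre.
- gate_left (a joint): Angle (rad) of the left gate about its upright hinge pin: 0 = shut across the left bay's mouth, free end against the front of the divider; grows as it swings out to the front and left, to 2.9. Starts wide open, 2.2 to 2.8. At angle a the leaf points from its hinge along (-sin a, -cos a) in the box frame. Slightly stiff (0.02 N m): it stays where it is left.
- gate_right (a joint): Angle (rad) of the right gate, the mirror image: 0 = shut across the right bay; at angle a its leaf points along (-sin a, +cos a) in the box frame. Same range, start and stiffness. To shut a gate, push the face that looks to the front (box -x) when shut through the arc; when wide open that face looks back and outwards.
- gate_left_hinge (a point): Hinge axis of the left gate at mid-height of the leaf; box frame (15.5, 96.5, 18) mm. The leaf is a light wooden bar, 92 mm long from the hinge, 7 mm thick, from z = 10 to 26 mm, its free end capped in brass.
- gate_right_hinge (a point): Hinge axis of the right gate, mid-height of the leaf; box frame (15.5, -96.5, 18) mm.
- gate_left_tip (a point): Free end of the left gate's leaf, mid-height and mid-thickness, 92 mm from its hinge.
- gate_right_tip (a point): Free end of the right gate's leaf, mid-height and mid-thickness, 92 mm from its hinge.
- bronze_medal: Loose brown bronze medal of the same size as the pewter one, already home in the other bay. Origin: centre of its underside. Leave it; the shut gate clears it by 4 mm or more.
- denarius: Loose silver denarius in a dark square coin capsule 50 x 50 x 6.5 mm, on the table beside the base, left or right. Origin: centre of its underside. Leave alone.
- loupe: Loose tortoiseshell hand loupe lying flat, 115 mm long, 54 mm wide lens end, 8 mm thick, on the table on the other side of the base. Origin: on its underside near mid-length. Leave alone.
- dish: Loose low white ceramic dish, 101 mm across, 15 mm high, on the table to the left of the box's rear half. Origin: centre of its underside. Leave alone.
- token_1: Bronze token, 24 mm across, 4 mm thick, in the dish. Origin: centre of its underside. Leave alone.
- token_2: The second bronze token in the dish, same size. Leave alone.
- calipers: Loose digital calipers, 200 mm long, 14 mm high, lying on the table to the right of the box's rear half. Origin: under the beam's middle. Leave alone.
Not all that is in view belongs to the job. What is shaped like the pewter_medal but turquoise is not meant.

How it is judged:
By the outcome, as a careful person would: the job done as asked, in the order asked, and still so for the second after the job is handed in, with the robot touching nothing.
It also fails if it takes over 61 s, if anything falls off the work surface, if the arm or the gripper's body presses on something with over 40 N, if the wrist force passes 120 N, or if a joint passes its speed limit or range.

ROBOT

A 7-joint arm with a two-finger parallel gripper is mounted at the origin on the work surface. World frame = base frame: x ahead of the robot, y to its left, z up, the work surface at z = 0. Lengths are in m, angles in rad, forces in N, time in s.
With the tool pointing down it reaches from about 0.4 to 0.875 m from the base axis. Payload 19.3 kg.
Tool frame: the origin (TCP) lies at the very end of the fingers, on their centre line; the grasp point (between the pads) lies 19 mm behind it; z points along the fingers, y is the line along which they close (so a half turn about z gives the same grasp; the last joint's range is limited). The gripper opens to 85 mm and grips with 20 to 120 N. Pads are 22 mm wide; open, the fingers measure 114 mm over their backs; the gripper's body (76 mm by 85 mm) begins 54 mm behind the grasp point. The pads swing forward as they close: fully open they stand 13 mm farther back than shut.
Start: joints at [-1.303, 0.521, -0.036, 1.599, 0.021, 1.021, -0.113], TCP at [0.207, 0.59, 0.231] pointing down, gripper open.
Joint ranges: [-2.91, 2.91], [-0.3, 2.13], [-1.5, 1.42], [0.17, 2.43], [-1.26, 4.41], [0.16, 1.93], [-2.52, 2.52]. Speed limits (rad/s): [1.89, 1.89, 2.39, 2.39, 3.01, 3.01, 3.01].

INTERFACE

Orientations are given as [roll, pitch, yaw] about the fixed x, y, z axes, in that order (R = Rz(yaw) Ry(pitch) Rx(roll)).
In Python, from workcell import bot gives the robot as it stands.
- The arm moves only by the tool carry_out, never from a script. Its argument "rows" is a list that holds one entry, the list of rows, each a list of 4 numbers: the shift along the tool's x, y, z in m, then the turn about the tool's z in degrees. In form: [[[x, y, z, twist], ...]]. A call has 1 to 12 rows; each row is the pose to reach, as a shift and turn from the pose commanded when the call began, along the tool's axes at that moment; what a row does not reach only later rows make up. A row lasts 1/12 s, in which the tool goes at most 41.7 mm and 7.16 degrees, less where a joint would pass 70% of its speed; a pose out of reach is approached as far as the arm can. A call with a gripper value outside its range is refused whole. "grip" is the finger opening in m, from 0 to 0.0854, set as the call begins (left out, the last holds). The fingers move at their own pace and stop on an object; "grip_force" is the grip in N (left out, the last holds). Time passes only in rows, so rows that repeat a pose let the fingers close. It gives the time, the measured TCP pose, the force, the opening and the grip force at its end, in the units of the state.
- bot.observe(): the state, without advancing time (a new reading comes with each control period).
- bot.grab_frame(name): name is "side" or "top"; returns a dict with "pixels" (420x560x3 uint8, red, green, blue), "K" (3x3 intrinsics, pixels), "k1" (the pictures are not rectified: a ray, as slopes to the right and down, at radius r is drawn at 1 + k1 r^2 times it, then the intrinsics apply), "pose" (4x4, takes a point from camera to world coordinates). Camera axes: x right, y down, z forward; pixel columns grow to the right and rows downward; lengths in m; the calibration is good to about 2 mm. A picture is of the moment at which its call begins. There is no depth.
- bot.job_done(): hands the job in; it is judged then, once.
Trained networks look in a picture, given as the dict that the camera call returned (one of the last four; its "shot" number tells which), for a name from the list of things; names that differ only in an ending like _2 or _b are one class to them, and where a whole thing is asked for, a point or a joint stands for the part that bears it (a point fixed in the world has none). Each returns a list of dicts, best first, with "conf" (0 to 1); they miss things now and then, are a little off and sometimes report something else, mostly with a low value. They report only what shows in the picture. A call takes as long as a camera call. They do not tell look-alikes from the thing itself.
- bot.look_for(picture, label): "position" ([column, row] in pixels, amid what is visible of it).
- bot.regions_of(picture, label): "region" (420x560 bool, what is visible of it) and "position" ([column, row] in pixels, amid what is visible of it).
- bot.spot_point(picture, label): "position" ([column, row] in pixels: a listed point, or the origin of a listed thing).
The state is a dict: "clock": time; "qpos": joint angles; "qd": joint speeds; "joint_efforts": joint torques, N m; "position": TCP position; "tool_rot": TCP orientation; "force": force on the tool from outside, world axes, zero at the start; "moment": the same for the moment, N m; "grip_width": finger opening in m; "finger_force": force on a finger pad.
Only numpy, scipy, OpenCV 4.12 (cv2) and the standard library are available. Lean on these libraries where they do the work, as an engineer would, in place of code of your own. Each camera call takes 0.05 s, during which the arm holds its last target. There are 200 camera calls.

## Working session

There is one attempt and no reset: what is moved stays moved. The work goes in short steps, Python scripts to look and compute and a tool call to move; the robot and the scene stay as the last step left them, time stands still between calls to the robot, and variables do not carry over. Pictures are saved under pics/ and viewed, at most 10 in all, crops included, and the job is handed in when it is done.

Besides the shell and the picture viewer there is one more tool, called after "Emit:" in YAML: its name, and indented under it one key for each argument. carry_out: Moves the arm, as the interface text tells. Its arguments: {"type":"object","properties":{"rows":{"type":"array","items":{"type":"array","items":{"type":"array","items":{"type":"number"}}}},"grip":{"type":"number"},"grip_force":{"type":"number"}},"required":["rows"]}

```bash
ls; mkdir -p pics; cat > h.py <<'E'
import numpy as np, cv2
from workcell import bot
def proj(p,P):
    # world points to pixels
    P=np.atleast_2d(P); T=np.linalg.inv(p["pose"]); c=P@T[:3,:3].T+T[:3,3]
    s=c[:,:2]/c[:,2:]; s=s*(1+p["k1"]*(s**2).sum(1,keepdims=True))
    return s@np.array(p["K"])[:2,:2].T+np.array(p["K"])[:2,2]
def lift(p,px,z):
    # pixels to world at height z
    K=np.array(p["K"]); px=np.atleast_2d(px).astype(float)
    d=(px-K[:2,2])/np.array([K[0,0],K[1,1]]); s=d.copy()
    for _ in range(20): s=d/(1+p["k1"]*(s**2).sum(1,keepdims=True))
    r=np.c_[s,np.ones(len(s))]@np.array(p["pose"])[:3,:3].T; o=np.array(p["pose"])[:3,3]
    return o+r*((z-o[2])/r[:,2:])
def save(p,n): cv2.imwrite(f"pics/{n}.png",cv2.cvtColor(p["pixels"],cv2.COLOR_RGB2BGR))
E
python3 - <<'E'
from h import *
s=bot.observe(); print({k:np.round(v,3).tolist() for k,v in s.items()})
for n in("top","side"):
    p=bot.grab_frame(n); save(p,n+"0"); print(n,np.round(p["pose"],3).tolist(),p["K"],p["k1"])
    for l,z in [("pewter_medal",.008),("bronze_medal",.008),("specimen_box",0),("left_bay",.008),("right_bay",.008),("ticket",.008),("gate_left_hinge",.018),("gate_right_hinge",.018),("gate_left_tip",.018),("gate_right_tip",.018)]:
        for r in bot.spot_point(p,l)[:3]: print(l,np.round(r["position"],1),round(r["conf"],2),np.round(lift(p,r["position"],z)[0],4))
E
```

```text
pics
{'clock': 0.0, 'qpos': [-1.303, 0.522, -0.036, 1.6, 0.021, 1.021, -0.113], 'qd': [0.002, -0.001, 0.0, -0.001, 0.0, 0.0, 0.001], 'joint_efforts': [0.0, -92.71, 1.98, -36.995, 0.018, 0.008, 0.0], 'position': [0.207, 0.589, 0.231], 'tool_rot': [-3.14, 0.0, 2.804], 'force': [0.23, 0.455, -0.271], 'moment': [0.022, -0.024, -0.029], 'finger_force': 0.0, 'grip_width': 0.085}
top [[-0.106, -0.971, 0.213, 0.335], [-0.994, 0.103, -0.023, 0.034], [0.001, -0.215, -0.977, 1.195], [0.0, 0.0, 0.0, 1.0]] [[529.32084981   0.         276.14012964]
 [  0.         529.32084981 211.79424751]
 [  0.           0.           1.        ]] 0.06349491389465854
pewter_medal [358.9 313.1] 0.93 [ 0.3481 -0.1507  0.008 ]
pewter_medal [307. 303.] 0.84 [ 0.3815 -0.0401  0.008 ]
pewter_medal [295.7 231.5] 0.75 [ 0.5434 -0.0335  0.008 ]
bronze_medal [286.5 173.7] 0.81 [ 0.6817 -0.0277  0.008 ]
specimen_box [274.2 199.1] 0.76 [0.626 0.007 0.   ]
left_bay [251.5 181.6] 0.58 [0.6713 0.0553 0.008 ]
left_bay [294.6 232.3] 0.33 [ 0.5418 -0.0308  0.008 ]
right_bay [286.4 173.7] 0.91 [ 0.6817 -0.0275  0.008 ]
ticket [250.
[... 787 characters left out ...]
98.1 239.5] 0.63 [ 0.346 -0.143  0.008]
bronze_medal [241.4 184.5] 0.9 [ 0.6782 -0.027   0.008 ]
specimen_box [240.6 204.9] 0.65 [0.6355 0.0121 0.    ]
left_bay [212.2 204.7] 0.75 [0.6697 0.0607 0.008 ]
left_bay [116.9 250.7] 0.34 [0.6905 0.2692 0.008 ]
left_bay [117. 248.] 0.21 [0.6964 0.2658 0.008 ]
right_bay [242.  181.5] 0.94 [ 0.6852 -0.0348  0.008 ]
ticket [211.  202.9] 0.43 [0.6758 0.0592 0.008 ]
gate_left_hinge [205.6 224.2] 0.72 [0.6247 0.1103 0.018 ]
gate_right_hinge [267.3 174.4] 0.67 [ 0.6562 -0.0852  0.018 ]
gate_left_tip [192.2 255.7] 0.56 [0.5771 0.1762 0.018 ]
gate_left_tip [284.2 138.4] 0.2 [ 0.7331 -0.2161  0.018 ]
gate_right_tip [312.3 171.1] 0.78 [ 0.5955 -0.169   0.018 ]
```

View pics/top0.png

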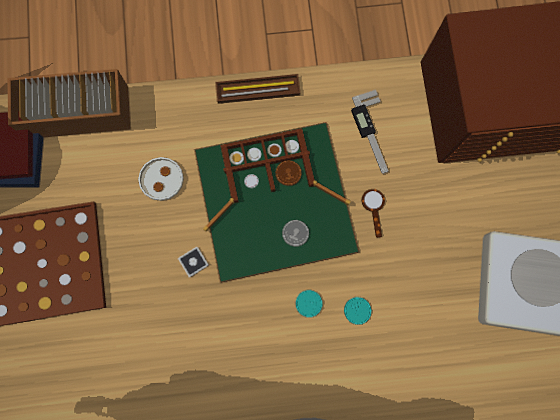

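View pics/side0.png

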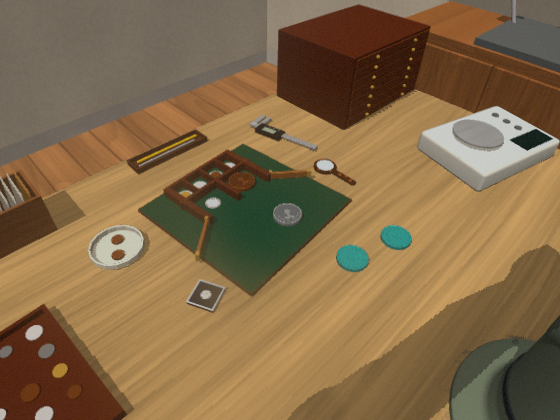

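The top view shows the pewter medal at about (295,232), the bronze medal home in the right bay at (288,173) and the ticket in the left bay at (251,181). The gates point to tips at about (207,229) and (353,204). The two discs at (309,303) and (358,311) are turquoise decoys. The side view agrees. Next I'll fit the box pose, the medal and the gate angles.

```bash
cat > fit.py <<'E'
from h import *
from scipy.optimize import least_squares
L={"left_bay":(55,44,8),"right_bay":(55,-44,8),"gate_left_hinge":(15.5,96.5,18),"gate_right_hinge":(15.5,-96.5,18)}
if __name__=="__main__":
    ps=[bot.grab_frame(n) for n in("top","side")]
    M=[]
    for p in ps:
        hsv=cv2.cvtColor(p["pixels"],cv2.COLOR_RGB2HSV); m=cv2.inRange(hsv,(55,90,20),(85,255,130))
        n,lab,st,_=cv2.connectedComponentsWithStats(m); k=1+np.argmax(st[1:,4]); m=(lab==k)
        hull=cv2.convexHull(np.argwhere(m)[:,::-1].astype(np.int32))[:,0]
        w=lift(p,hull,.008)[:,:2]; r=cv2.minAreaRect((w*1000).astype(np.float32)); print("rect",np.round(r[0],1),np.round(r[1],1),round(r[2],2))
        for l in("pewter_medal","bronze_medal","denarius","loupe"):
            for q in bot.regions_of(p,l)[:3]:
                yx=np.argwhere(q["region"])[:,::-1]
                c=lift(p,yx,.014)[:,:2]*1000
                print(l,round(q["conf"],2),len(yx),np.round(c.mean(0),1),"min",np.round(c.min(0)),"max",np.round(c.max(0)))
        for g in("gate_left","gate_right"):
            for q in bot.regions_of(p,g)[:2]:
                c=lift(p,np.argwhere(q["region"])[:,::-1],.022)[:,:2]*1000
                u=np.linalg.svd(c-c.mean(0),full_matrices=False)[2][0]; t=(c-c.mean(0))@u
                print(g,round(q["conf"],2),len(c),"ends",np.round(c.mean(0)+np.outer([t.min(),t.max()],u)).tolist(), "dir",np.round(u,3))
        M.append([r])
E
python3 fit.py
```

```text
rect [588.    2.6] [242.3 314.1] 6.22
pewter_medal 0.78 517 [539.3 -32.4] min [511. -61.] max [568.  -4.]
pewter_medal 0.62 609 [379.8 -43.8] min [349. -73.] max [410. -15.]
pewter_medal 0.57 561 [ 352.8 -146.6] min [ 325. -175.] max [ 381. -118.]
bronze_medal 0.81 493 [683.5 -32.9] min [654. -62.] max [713.  -5.]
denarius 0.8 511 [500.6 203.5] min [470. 172.] max [531. 235.]
loupe 0.93 531 [ 580.  -217.9] min [ 512. -243.] max [ 621. -193.]
gate_left 0.6 177 ends [[627.0, 104.0], [567.0, 171.0]] dir [-0.668  0.744]
gate_left 0.44 501 ends [[496.0, 170.0], [504.0, 235.0]] dir [0.132 0.991]
gate_right 0.67 185 ends [[648.0, -89.0], [594.0, -161.0]] dir [-0.597 -0.802]
rect [589.1 -19.8] [237.3 260.4] 6.38
pewter_medal 0.87 596 [ 351.5 -139.7] min [ 321. -173.] max [ 382. -108.]
pewter_medal 0.71 711 [377.4 -36.9] min [347. -69.] max [409.  -7.]
pewter_medal 0.6 552 [538.  -28.9] min [507. -62.] max [571.   3.]
bronze_medal 0.79 400 [680.4 -29.6] min [648. -61.] max [714.  -3.]
denarius 0.9 804 [495.6 208.3] min [463. 177.] max [529. 240.]
denarius 0.23 260 [602.2 136.7] min [565.  98.] max [641. 174.]
loupe 0.98 435 [ 569.9 -206.5] min [ 503. -234.] max [ 619. -179.]
gate_left 0.58 250 ends [[629.0, 104.0], [561.0, 178.0]] dir [-0.673  0.74 ]
gate_left 0.5 16021 ends [[809.0, -48.0], [418.0, 106.0]] dir [-0.931  0.366]
gate_right 0.72 16149 ends [[807.0, -64.0], [419.0, 119.0]] dir [-0.905  0.426]
gate_right 0.63 276 ends [[590.0, -157.0], [644.0, -84.0]] dir [0.595 0.804]
```

```bash
cat > box.py <<'E'
from h import *
O=np.array([.6250,.0080]); TH=.111
R=np.array([[np.cos(TH),-np.sin(TH)],[np.sin(TH),np.cos(TH)]])
def w(b,z=None):
    b=np.atleast_2d(b)/1000.; return np.c_[b[:,:2]@R.T+O, b[:,2] if z is None else np.full(len(b),z)]
def b(x): return (np.atleast_2d(x)[:,:2]-O)@R*1000
E
python3 - <<'E'
from box import *
out=[]
for n,roi in(("top",(185,110,180,190)),("side",(130,130,230,180))):
    p=bot.grab_frame(n); S=4 if n=="top" else 3; x,y,ww,hh=roi
    im=cv2.resize(cv2.cvtColor(p["pixels"],cv2.COLOR_RGB2BGR)[y:y+hh,x:x+ww],None,fx=S,fy=S)
    im=cv2.convertScaleAbs(im,alpha=1.5)
    def line(P,c):
        q=((proj(p,w(P))-[x,y]+.5)*S).round().astype(int); cv2.polylines(im,[q],False,c,1)
    line([(-160,-160,8),(160,-160,8),(160,160,8),(-160,160,8),(-160,-160,8)],(0,255,255))
    line([(12,97,28),(85,97,28),(85,-97,28),(12,-97,28)],(255,255,0)); line([(19,-5,28),(85,-5,28),(85,5,28),(19,5,28),(19,-5,28)],(255,255,0))
    line([(12,83,28),(85,83,28),(85,-83,28),(12,-83,28)],(255,255,0))
    for s,a in((1,2.52),(-1,2.39)):
        h=np.array([15.5,s*96.5,26]); line([h,h+92*np.array([-np.sin(a),-s*np.cos(a),0])],(255,0,255))
    t=np.linspace(0,6.3,40)
    line(np.c_[55+16*np.cos(t),44+16*np.sin(t),0*t+8],(0,0,255))
    c=b([.539,-.031])[0]; line(np.c_[c[0]+30*np.cos(t),c[1]+30*np.sin(t),0*t+16],(0,0,255))
    cv2.imwrite(f"pics/ov_{n}.png",im)
print(c)
E
```

```text
[-89.79085663 -29.23357772]
```

View pics/ov_top.png

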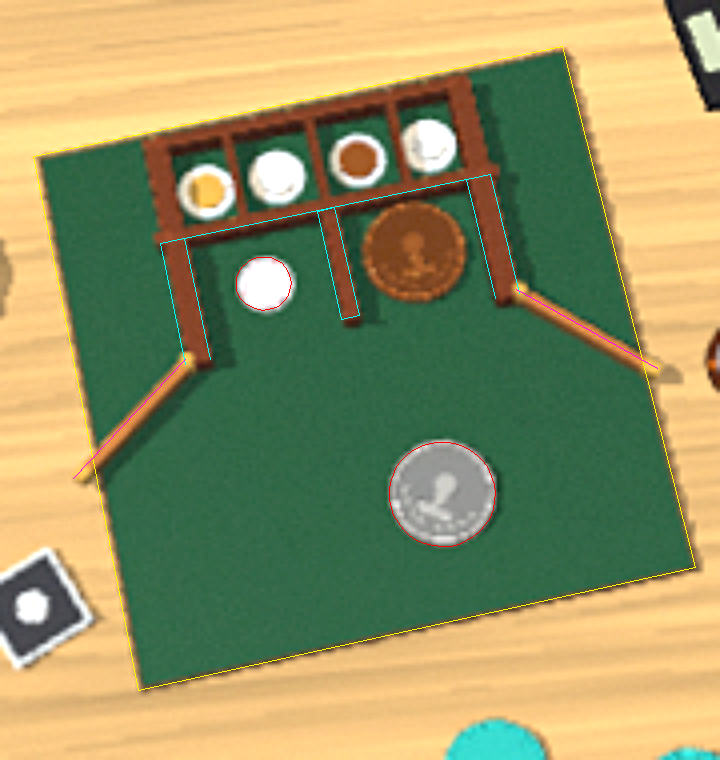

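View pics/ov_side.png

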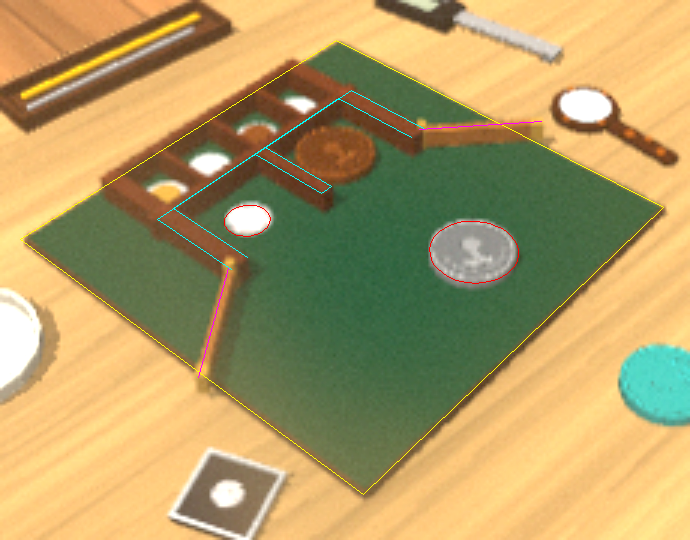

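The overlay fits both views to within about 1–2 mm. The medal is at box (-90,-29) mm and the gates are at about 2.5 and 2.4 rad. I'll push diagonally to (-20,44), then straight into the bay.

```bash
cat > rel.py <<'E'
from box import *
def rel(*T):
    """targets (bx,by mm in box, z m, yaw in box deg) -> tool shift m + twist deg"""
    s=bot.observe(); y=s["tool_rot"][2]; A=np.array([[np.cos(y),np.sin(y),0],[np.sin(y),-np.cos(y),0],[0,0,-1]])
    print("now box",np.round(b(s["position"])[0],1),"z",round(s["position"][2],4),"yaw_b",round(np.degrees(y-TH),1),"F",np.round(s["force"],1),"q",np.round(s["qpos"],2),"t",round(s["clock"],2))
    for t in T:
        d=w([t[:2]],t[2])[0]-s["position"]; tw=np.degrees(y-TH)-t[3]
        print(np.round(w([t[:2]],t[2])[0],4),"->",np.round(A.T@d,4).tolist(),round((tw+180)%360-180,1))
E
python3 - <<'E'
from rel import *
rel((-100,310,.2,46),(-126,-66,.2,46),(-126,-66,.04,46))
E
```

```text
now box [-350.9  624.4] z 0.2313 yaw_b 154.3 F [0.5 0.8 0.4] q [-1.3   0.52 -0.04  1.6   0.02  1.02 -0.11] t 1.9
[0.4913 0.305  0.2   ] -> [-0.3625, -0.1744, 0.0313] 108.3
[ 0.5071 -0.0716  0.2   ] -> [-0.5022, -0.5245, 0.0313] 108.3
[ 0.5071 -0.0716  0.04  ] -> [-0.5022, -0.5245, 0.1913] 108.3
```

Emit:
carry_out:
  rows:
    - [[-0.3625, -0.1744, 0.03, 108], [-0.3625, -0.1744, 0.03, 108], [-0.3625, -0.1744, 0.03, 108], [-0.3625, -0.1744, 0.03, 108], [-0.3625, -0.1744, 0.03, 108], [-0.3625, -0.1744, 0.03, 108], [-0.3625, -0.1744, 0.03, 108], [-0.3625, -0.1744, 0.03, 108], [-0.3625, -0.1744, 0.03, 108], [-0.5022, -0.5245, 0.03, 108], [-0.5022, -0.5245, 0.03, 108], [-0.5022, -0.5245, 0.03, 108]]
  grip: 0.03

```text
clock: 2.9
position: [0.4826, 0.1985, 0.2026]
tool_rot: [3.142, 0.0, 1.297]
force: [0.9, 0.3, 0.1]
grip_width: 0.03
finger_force: 0.0
```

```bash
python3 -c "
from rel import *
rel((-126,-66,.2,46),(-126,-66,.04,46)); print(bot.observe()['grip_width'],bot.observe()['tool_rot'])"
```

```text
now box [-120.4  205.1] z 0.2026 yaw_b 68.0 F [0.9 0.3 0.1] q [-0.81  0.42  0.41  1.92 -0.22  0.85 -0.56] t 2.9
[ 0.5071 -0.0716  0.2   ] -> [-0.2534, 0.0965, 0.0026] 22.0
[ 0.5071 -0.0716  0.04  ] -> [-0.2534, 0.0965, 0.1626] 22.0
0.03004241536572144 [3.14157204e+00 6.93035248e-06 1.29728628e+00]
```

Emit:
carry_out:
  rows:
    - [[-0.2534, 0.0965, 0.0026, 22], [-0.2534, 0.0965, 0.0026, 22], [-0.2534, 0.0965, 0.0026, 22], [-0.2534, 0.0965, 0.0026, 22], [-0.2534, 0.0965, 0.0026, 22], [-0.2534, 0.0965, 0.0026, 22], [-0.2534, 0.0965, 0.0026, 22], [-0.2534, 0.0965, 0.08, 22], [-0.2534, 0.0965, 0.15, 22], [-0.2534, 0.0965, 0.172, 22], [-0.2534, 0.0965, 0.172, 22], [-0.2534, 0.0965, 0.172, 22]]

```text
clock: 3.9
position: [0.5054, -0.0691, 0.0251]
tool_rot: [-3.135, 0.005, 0.92]
force: [-2.8, 0.2, -0.9]
grip_width: 0.0297
finger_force: 0.0
```

```bash
python3 -c "
from rel import *
rel((-126,-66,.012,46),(-126,-66,.010,46)); print(bot.observe()['grip_width'],bot.observe()['tool_rot'])
p=bot.grab_frame('side'); im=p['pixels'][130:310,180:420]; cv2.imwrite('pics/s1.png',cv2.resize(im[:,:,::-1],None,fx=3,fy=3))"
```

```text
now box [-127.4  -63.4] z 0.0251 yaw_b 46.3 F [-2.8  0.2 -0.9] q [-0.22  0.71  0.33  2.04 -0.49  0.47 -0.18] t 3.9
[ 0.5071 -0.0716  0.012 ] -> [-0.001, 0.0028, 0.0131] 0.3
[ 0.5071 -0.0716  0.01  ] -> [-0.001, 0.0028, 0.0151] 0.3
0.029676756164702958 [-3.13486306  0.00489846  0.91980491]
```

View pics/s1.png

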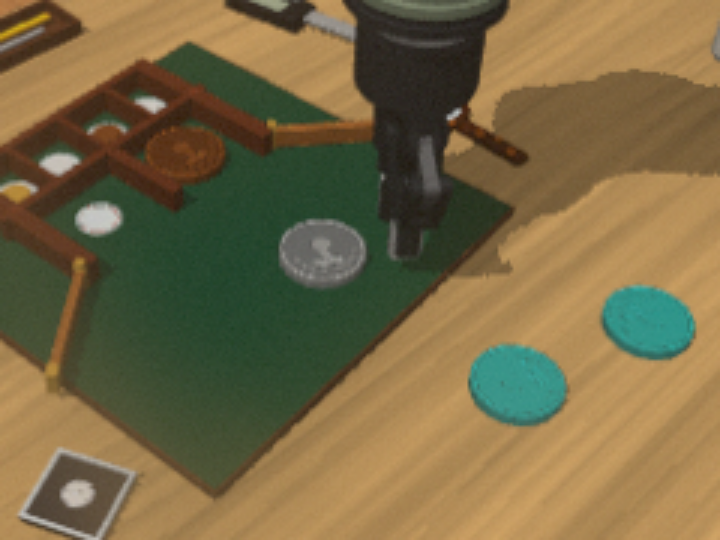

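The fingers are hovering behind the medal, which hasn't moved. Next I'll lower them gently and watch the force for the floor.

Emit:
carry_out:
  rows:
    - [[0, 0.002, 0.004, 0], [0, 0.002, 0.006, 0], [0, 0.002, 0.008, 0], [0, 0.002, 0.01, 0], [0, 0.002, 0.01, 0], [0, 0.002, 0.01, 0]]

```text
clock: 4.45
position: [0.5107, -0.0705, 0.0214]
tool_rot: [3.141, -0.001, 0.92]
force: [-0.1, -0.0, -0.0]
grip_width: 0.03
finger_force: 0.0
```

```bash
python3 -c "
from rel import *
rel((-126,-66,.012,46),(-116,-55,.012,46)); print(bot.observe()['tool_rot'])"
```

```text
now box [-122.2  -65.3] z 0.0214 yaw_b 46.4 F [-0.1 -0.  -0. ] q [-0.21  0.72  0.32  2.04 -0.49  0.46 -0.17] t 4.45
[ 0.5071 -0.0716  0.012 ] -> [-0.0031, -0.0022, 0.0094] 0.4
[ 0.5158 -0.0595  0.012 ] -> [0.0118, -0.0026, 0.0094] 0.4
[ 3.14083921e+00 -6.99563295e-04  9.19986291e-01]
```

Emit:
carry_out:
  rows:
    - [[0, -0.002, 0.003, 0], [-0.001, -0.002, 0.005, 0], [-0.002, -0.002, 0.007, 0], [-0.003, -0.002, 0.008, 0], [-0.003, -0.002, 0.009, 0], [-0.003, -0.002, 0.01, 0], [-0.003, -0.002, 0.01, 0], [-0.003, -0.002, 0.01, 0]]

```text
clock: 5.12
position: [0.507, -0.0718, 0.0107]
tool_rot: [-3.142, 0.0, 0.92]
force: [0.2, 0.3, -0.2]
grip_width: 0.0299
finger_force: 0.0
```

```bash
python3 -c "
from rel import *
rel((-126,-66,.012,46),(-116,-55,.012,46),(-55,8,.012,46)); print(bot.observe()['moment'])"
```

```text
now box [-126.1  -66.2] z 0.0107 yaw_b 46.3 F [ 0.2  0.3 -0.2] q [-0.2   0.74  0.3   2.04 -0.5   0.43 -0.16] t 5.12
[ 0.5071 -0.0716  0.012 ] -> [0.0002, -0.0, -0.0013] 0.3
[ 0.5158 -0.0595  0.012 ] -> [0.0151, -0.0004, -0.0013] 0.3
[0.5695 0.0099 0.012 ] -> [0.1028, 0.0002, -0.0013] 0.3
[ 0.0437418  -0.01203028  0.00068366]
```

Emit:
carry_out:
  rows:
    - [[0.004, 0, 0.001, 0], [0.008, 0, 0.001, 0], [0.011, 0, 0.001, 0], [0.014, 0, 0.001, 0], [0.017, 0, 0.001, 0], [0.02, 0, 0.001, 0], [0.024, 0, 0.001, 0], [0.028, 0, 0.001, 0], [0.032, 0, 0.001, 0], [0.036, 0, 0.001, 0], [0.038, 0, 0.001, 0], [0.038, 0, 0.001, 0]]

```text
clock: 6.12
position: [0.5303, -0.041, 0.0097]
tool_rot: [3.141, -0.0, 0.92]
force: [-0.7, -0.1, 0.9]
grip_width: 0.0302
finger_force: 0.0
```

```bash
cat > med.py <<'E'
from rel import *
for n in("top","side"):
    p=bot.grab_frame(n); im=p["pixels"]
    for q in bot.regions_of(p,"pewter_medal")[:4]:
        yx=np.argwhere(q["region"])[:,::-1]; c=b(lift(p,yx,.0155)); 
        print(n,round(q["conf"],2),len(yx),"box",np.round(c.mean(0),1),np.round(c.min(0)),np.round(c.max(0)))
    save(p,"last_"+n)
E
python3 - <<'E'
import med
med.rel((-45.6,17.3,.0097,46.3))
E
```

```text
top 0.56 591 box [-286.9 -123.8] [-316. -153.] [-258.  -94.]
top 0.53 107 box [-250.7  -45.4] [-270.  -54.] [-230.  -38.]
side 0.94 696 box [-251.9  -15.2] [-281.  -47.] [-222.   15.]
side 0.73 618 box [-288.5 -115.4] [-317. -149.] [-258.  -83.]
side 0.66 507 box [-75.6  -8.6] [-107.  -39.] [-44.  21.]
now box [-99.9 -38.8] z 0.0098 yaw_b 46.3 F [0.9 0.2 0.1] q [-0.26  0.76  0.32  1.99 -0.51  0.47 -0.22] t 6.32
[0.5778 0.0201 0.0097] -> [0.0781, 0.0006, 0.0001] 0.0
```

Emit:
carry_out:
  rows:
    - [[0.003, 0, 0, 0], [0.007, 0, 0, 0], [0.011, 0, 0, 0], [0.015, 0, 0, 0], [0.019, 0, 0, 0], [0.023, 0, 0, 0], [0.027, 0, 0, 0], [0.031, 0, 0, 0], [0.035, 0, 0, 0], [0.039, 0, 0, 0], [0.043, 0, 0, 0], [0.047, 0, 0, 0]]

```text
clock: 7.32
position: [0.5587, -0.0038, 0.0097]
tool_rot: [3.142, 0.0, 0.92]
force: [-0.1, -1.8, 1.0]
grip_width: 0.0303
finger_force: 0.5
```

Emit:
carry_out:
  rows:
    - [[0.004, 0, 0, 0], [0.008, 0, 0, 0], [0.012, 0, 0, 0], [0.016, 0, 0, 0], [0.02, 0, 0, 0], [0.024, 0, 0, 0], [0.028, 0, 0, 0], [0.03, 0, 0, 0], [0.031, 0, 0, 0], [0.031, 0, 0, 0], [0.026, 0, 0, 0], [0.016, 0, 0, 0]]

```text
clock: 8.32
position: [0.5682, 0.0089, 0.0097]
tool_rot: [3.141, -0.0, 0.921]
force: [0.4, 0.6, 0.0]
grip_width: 0.0301
finger_force: 0.0
```

```bash
python3 - <<'E'
import med
med.rel((-80,-10,.0097,0),(-75,44,.0097,0))
E
```

```text
top 0.82 588 box [-248.7  -24.5] [-278.  -54.] [-219.    3.]
top 0.73 560 box [-287.7 -123.7] [-316. -152.] [-260.  -95.]
top 0.33 82 box [ -16.5 -132.4] [ -45. -162.] [   5. -108.]
side 0.84 634 box [-289.  -114.3] [-319. -149.] [-258.  -82.]
side 0.75 699 box [-251.3  -15.1] [-281.  -48.] [-221.   16.]
side 0.63 516 box [-21.8  46.2] [-52.  15.] [10. 76.]
now box [-56.6   6.3] z 0.0099 yaw_b 46.3 F [1.  0.3 0.5] q [-0.36  0.8   0.35  1.9  -0.51  0.53 -0.32] t 8.52
[ 0.5466 -0.0108  0.0097] -> [-0.0279, -0.0056, 0.0002] 46.3
[0.5456 0.0434 0.0097] -> [0.0145, -0.0393, 0.0002] 46.3
```

View pics/last_side.png

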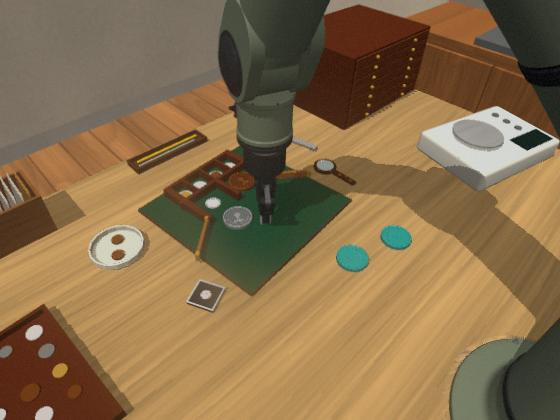

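The medal at (238,217) lies square in front of the ticketed left bay, at about box (-21,45). I'll back off, turn and line up behind it.

Emit:
carry_out:
  rows:
    - [[-0.02, -0.003, 0, 0], [-0.038, -0.01, 0, 7], [-0.03, -0.02, 0, 14], [-0.02, -0.028, 0, 21], [-0.01, -0.036, 0, 28], [0, -0.041, 0, 35], [0.005, -0.041, 0, 42], [0.01, -0.041, 0, 46.3], [0.0125, -0.0405, 0, 46.3], [0.0125, -0.0405, 0, 46.3], [0.0125, -0.0405, 0, 46.3], [0.0125, -0.0405, 0, 46.3]]

```text
clock: 9.52
position: [0.5434, 0.0427, 0.0098]
tool_rot: [-3.141, 0.0, 0.113]
force: [-0.2, 0.4, 0.0]
grip_width: 0.0299
finger_force: 0.0
```

```bash
python3 - <<'E'
import med
med.rel((18,44,.0097,0),(20,44,.0097,0))
E
```

```text
top 0.72 590 box [-287.4 -123.4] [-316. -153.] [-259.  -94.]
top 0.67 613 box [-249.2  -24. ] [-279.  -54.] [-219.    5.]
side 0.93 663 box [-251.5  -15.8] [-281.  -46.] [-222.   13.]
side 0.69 593 box [-287.8 -114.8] [-316. -148.] [-258.  -83.]
side 0.56 255 box [-10.9 133.5] [-43.  89.] [ 24. 174.]
side 0.51 195 box [-16.9  64.4] [-46.  46.] [ 9. 79.]
now box [-77.1  43.6] z 0.0098 yaw_b 0.0 F [-0.8  0.  -0.1] q [-0.57  0.83  0.55  1.97 -0.79  0.57 -0.93] t 9.72
[0.638  0.0537 0.0097] -> [0.0951, -0.0003, 0.0001] 0.0
[0.64   0.0539 0.0097] -> [0.0971, -0.0003, 0.0001] 0.0
```

Emit:
carry_out:
  rows:
    - [[0.005, 0, 0, 0], [0.01, 0, 0, 0], [0.014, 0, 0, 0], [0.018, 0, 0, 0], [0.021, 0, 0, 0], [0.025, 0, 0, 0], [0.029, 0, 0, 0], [0.033, 0, 0, 0], [0.037, 0, 0, 0], [0.041, 0, 0, 0], [0.045, 0, 0, 0], [0.049, 0, 0, 0]]

```text
clock: 10.72
position: [0.5926, 0.0486, 0.0097]
tool_rot: [3.142, 0.0, 0.112]
force: [-1.0, -0.7, 0.4]
grip_width: 0.0304
finger_force: 0.4
```

Emit:
carry_out:
  rows:
    - [[0.004, 0, 0, 0], [0.008, 0, 0, 0], [0.012, 0, 0, 0], [0.016, 0, 0, 0], [0.02, 0, 0, 0], [0.024, 0, 0, 0], [0.028, 0, 0, 0], [0.032, 0, 0, 0], [0.035, 0, 0, 0], [0.038, 0, 0, 0], [0.039, 0, 0, 0], [0.039, 0, 0, 0]]

```text
clock: 11.72
position: [0.6312, 0.0529, 0.0097]
tool_rot: [3.142, -0.0, 0.112]
force: [0.4, 0.3, 0.7]
grip_width: 0.0302
finger_force: 0.0
```

```bash
python3 - <<'E'
import med
med.rel((18,44,.0097,0),(20,44,.0097,0))
E
```

```text
top 0.68 553 box [-249.7  -24.1] [-279.  -52.] [-220.    3.]
top 0.63 600 box [-287.1 -123.4] [-316. -153.] [-258.  -94.]
side 0.75 595 box [-288.7 -115.1] [-318. -149.] [-258.  -83.]
side 0.74 701 box [-252.1  -16.1] [-282.  -49.] [-222.   15.]
side 0.64 116 box [40.5 55.5] [17. 18.] [68. 75.]
now box [10.9 43.9] z 0.0098 yaw_b 0.0 F [ 0.6 -0.2 -0.1] q [-0.55  0.93  0.6   1.73 -0.75  0.72 -1.02] t 11.92
[0.638  0.0537 0.0097] -> [0.0071, -0.0001, 0.0001] 0.0
[0.64   0.0539 0.0097] -> [0.0091, -0.0001, 0.0001] 0.0
```

Near home. I'll go on in 1 mm steps until the force shows the rear wall.

Emit:
carry_out:
  rows:
    - [[0.001, 0, 0, 0], [0.002, 0, 0, 0], [0.003, 0, 0, 0], [0.004, 0, 0, 0], [0.005, 0, 0, 0], [0.0055, 0, 0, 0], [0.006, 0, 0, 0], [0.006, 0, 0, 0]]

```text
clock: 12.58
position: [0.6361, 0.0534, 0.0095]
tool_rot: [-3.141, 0.002, 0.112]
force: [-6.9, -0.6, 2.4]
grip_width: 0.0303
finger_force: 2.8
```

Emit:
carry_out:
  rows:
    - [[0.0005, 0, 0, 0], [0.001, 0, 0, 0], [0.0015, 0, 0, 0], [0.0015, 0, 0, 0]]

```text
clock: 12.92
position: [0.6366, 0.0534, 0.0093]
tool_rot: [-3.141, 0.004, 0.111]
force: [-13.2, -2.2, 5.7]
grip_width: 0.0301
finger_force: 5.7
```

The force has risen to 13 N with no further motion, so the medal is seated on the rear wall. I'll back out, rise and check.

Emit:
carry_out:
  rows:
    - [[-0.003, 0, -0.001, 0], [-0.01, 0, -0.001, 0], [-0.03, 0, -0.002, 0], [-0.05, 0, -0.01, 0], [-0.06, 0, -0.045, 0], [-0.08, 0, -0.08, 0], [-0.11, 0.0, -0.1, 0], [-0.14, 0.0, -0.1, 0], [-0.15, 0.0, -0.1, 0], [-0.15, 0.0, -0.1, 0]]
  grip: 0.0

```text
clock: 13.75
position: [0.4875, 0.0371, 0.1102]
tool_rot: [-3.14, 0.0, 0.111]
force: [0.6, -1.0, 0.1]
grip_width: 0.0001
finger_force: 0.0
```

```bash
python3 - <<'E'
from rel import *
for n in("top","side"):
    p=bot.grab_frame(n); x,y,ww,hh=(185,110,180,190) if n=="top" else (130,110,180,190)
    for l in ("pewter_medal","bronze_medal"):
        for q in bot.regions_of(p,l)[:5]:
            yx=np.argwhere(q["region"])[:,::-1]; c=b(lift(p,yx,.0155)); 
            if c.mean()>0: print(n,l,round(q["conf"],2),len(yx),"box",np.round(c.mean(0),1),np.round(c.min(0)),np.round(c.max(0)))
    im=cv2.resize(p["pixels"][y:y+hh,x:x+ww,::-1],None,fx=3,fy=3,interpolation=cv2.INTER_CUBIC); 
    if n=="top": I=im[:,:400]
    else: cv2.imwrite("pics/home.png",np.hstack([I,im[:,:400]]))
def gate(s,a,r,gap=0,z=.0145):
    # closed fingers 22 x 29 mm, tool x along box x
    u=np.array([-np.sin(a),-s*np.cos(a)]); n=np.array([-np.cos(a),s*np.sin(a)])
    h=11*abs(n[0])+14.5*abs(n[1])
    return np.array([15.5,s*96.5])+r*u+(3.5+h+gap)*n
for s,a0 in((1,2.5),(-1,2.39)):
    for a in np.arange(a0,0,-.25): print(s,round(a,2),np.round(gate(s,a,60),1))
    print(s,0,np.round(gate(s,0,60),1), "start",np.round(gate(s,a0,60,12),1))
rel((0,170,.11,0),(0,170,.0145,0))
for l,z in(("loupe",.008),("denarius",.006),("dish",.015)):
    for q in bot.regions_of(p,l)[:1]: c=b(lift(p,np.argwhere(q["region"])[:,::-1],z)); print(l,np.round(c.min(0)),np.round(c.max(0)))
E
```

```text
top pewter_medal 0.63 185 box [65.4 29.9] [43. 11.] [83. 55.]
top bronze_medal 0.6 504 box [ 51.2 -46.1] [ 22. -76.] [ 81. -17.]
side pewter_medal 0.62 14481 box [-26.7  35.8] [-169. -174.] [163. 174.]
side pewter_medal 0.61 492 box [50.1 46.3] [19. 14.] [83. 76.]
side bronze_medal 0.86 367 box [ 51.  -40.9] [ 20. -73.] [ 81. -15.]
side bronze_medal 0.39 1824 box [ 98.4 248.4] [ 42. 195.] [157. 300.]
1 2.5 [ -3.6 157.1]
1 2.25 [-17.6 151.1]
1 2.0 [-30.2 140.8]
1 1.75 [-40.  126.6]
1 1.5 [-45.7 111. ]
1 1.25 [-48.   97.3]
1 1.0 [-46.7  82.3]
1 0.75 [-41.1  67.2]
1 0.5 [-30.9  53.5]
1 0.25 [-16.5  42.8]
1 0 [ 1.  36.5] start [  6.  164.3]
-1 2.39 [  -9.8 -155. ]
-1 2.14 [ -23.4 -147.1]
-1 1.89 [ -35. -135.]
-1 1.64 [ -43.1 -119.3]
-1 1.39 [ -47.1 -105.1]
-1 1.14 [-47.9 -90.8]
-1 0.89 [-44.8 -75.6]
-1 0.64 [-37.2 -60.9]
-1 0.39 [-25.1 -48.3]
-1 0.14 [ -9.1 -39.4]
-1 0 [  1.  -36.5] start [  -1.  -163.2]
now box [-130.9   43.7] z 0.1095 yaw_b 0.0 F [-0.   0.2  0.4] q [-0.71  0.62  0.72  2.08 -0.66  0.68 -1.01] t 14.05
[0.6062 0.177  0.11  ] -> [0.131, -0.1262, -0.0005] 0.0
[0.6062 0.177  0.0145] -> [0.131, -0.1262, 0.095] 0.0
loupe [-140. -249.] [ -26. -188.]
denarius [-133.  178.] [-69. 240.]
dish [ 44. 196.] [155. 299.]
```

View pics/home.png

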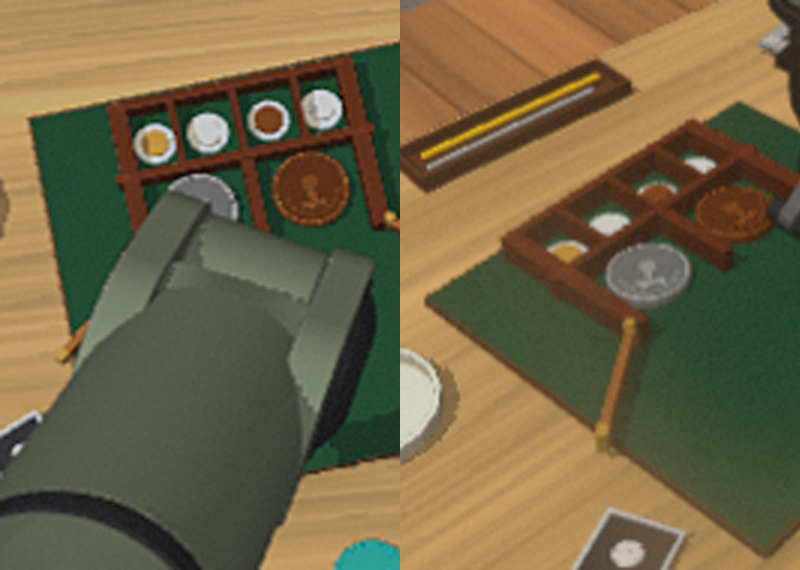

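The medal is home against the left bay's rear wall, seen at about (645,272) in the right crop, and the bronze medal is undisturbed. Next is the left gate: shut fingers, coming down behind and outside the leaf.

Emit:
carry_out:
  rows:
    - [[0.035, -0.03, 0, 0], [0.07, -0.06, 0, 0], [0.1, -0.09, 0, 0], [0.13, -0.12, 0, 0], [0.139, -0.125, 0, 0], [0.139, -0.125, 0.0, 0], [0.139, -0.125, 0.03, 0], [0.139, -0.125, 0.065, 0], [0.139, -0.125, 0.085, 0], [0.139, -0.125, 0.095, 0], [0.139, -0.125, 0.095, 0], [0.139, -0.125, 0.095, 0]]

```text
clock: 15.2
position: [0.6139, 0.1763, 0.0153]
tool_rot: [3.141, -0.0, 0.111]
force: [-0.0, -0.1, 0.4]
grip_width: -0.0002
finger_force: 0.0
```

```bash
cat > arc.py <<'E'
from rel import *
def gate(s,a,r,gap=0):
    u=np.array([-np.sin(a),-s*np.cos(a)]); n=np.array([-np.cos(a),s*np.sin(a)])
    return np.array([15.5,s*96.5])+r*u+(3.5+11*abs(n[0])+14.5*abs(n[1])+gap)*n
def plan(s,a0):
    st=bot.observe(); c=b(st["position"])[0]
    print("now",np.round(c,1),st["position"][2],st["force"],np.degrees(st["tool_rot"][2]-TH))
    print([[round((g[0]-c[0])/1000,3),round(-(g[1]-c[1])/1000,3),0,0] for g in (gate(s,a,60) for a in np.linspace(a0,0,29))])
E
python3 -c "
from arc import *
plan(1,2.5)"
```

```text
now [  7.6 168.5] 0.015306837181014363 [-0.00251328 -0.12427849  0.4164775 ] 0.015465971938140272
[[np.float64(-0.011), np.float64(0.011), 0, 0], [np.float64(-0.016), np.float64(0.013), 0, 0], [np.float64(-0.021), np.float64(0.015), 0, 0], [np.float64(-0.026), np.float64(0.018), 0, 0], [np.float64(-0.031), np.float64(0.021), 0, 0], [np.float64(-0.035), np.float64(0.025), 0, 0], [np.float64(-0.039), np.float64(0.029), 0, 0], [np.float64(-0.043), np.float64(0.034), 0, 0], [np.float64(-0.047), np.float64(0.04), 0, 0], [np.float64(-0.049), np.float64(0.045), 0, 0], [np.float64(-0.051), np.float64(0.051), 0, 0], [np.float64(-0.053), np.float64(0.057), 0, 0], [np.float64(-0.054), np.float64(0.061), 0, 0], [np.float64(-0.055), np.float64(0.066), 0, 0], [np.float64(-0.056), np.float64(0.071), 0, 0], [np.float64(-0.056), np.float64(0.076), 0, 0], [np.float64(-0.055), np.float64(0.082), 0, 0], [np.float64(-0.054), np.float64(0.087), 0, 0], [np.float64(-0.052), np.float64(0.093), 0, 0], [np.float64(-0.05), np.float64(0.098), 0, 0], [np.float64(-0.048), np.float64(0.103), 0, 0], [np.float64(-0.044), np.float64(0.108), 0, 0], [np.float64(-0.04), np.float64(0.113), 0, 0], [np.float64(-0.036), np.float64(0.118), 0, 0], [np.float64(-0.031), np.float64(0.122), 0, 0], [np.float64(-0.025), np.float64(0.125), 0, 0], [np.float64(-0.019), np.float64(0.128), 0, 0], [np.float64(-0.013), np.float64(0.13), 0, 0], [np.float64(-0.007), np.float64(0.132), 0, 0]]
```

Emit:
carry_out:
  rows:
    - [[-0.011, 0.011, 0, 0], [-0.016, 0.013, 0, 0], [-0.021, 0.015, 0, 0], [-0.026, 0.018, 0, 0], [-0.031, 0.021, 0, 0], [-0.035, 0.025, 0, 0], [-0.039, 0.029, 0, 0], [-0.043, 0.034, 0, 0], [-0.047, 0.04, 0, 0], [-0.049, 0.045, 0, 0], [-0.051, 0.051, 0, 0], [-0.053, 0.057, 0, 0]]

```text
clock: 16.2
position: [0.5672, 0.1135, 0.0147]
tool_rot: [3.142, -0.0, 0.112]
force: [-0.1, 1.4, 0.7]
grip_width: -0.0004
finger_force: 0.3
```

Emit:
carry_out:
  rows:
    - [[-0.001, 0.004, 0, 0], [-0.002, 0.009, 0, 0], [-0.003, 0.014, 0, 0], [-0.003, 0.019, 0, 0], [-0.002, 0.025, 0, 0], [-0.001, 0.03, 0, 0], [0.001, 0.036, 0, 0], [0.003, 0.041, 0, 0], [0.005, 0.046, 0, 0], [0.009, 0.051, 0, 0], [0.013, 0.056, 0, 0], [0.017, 0.061, 0, 0]]

```text
clock: 17.2
position: [0.5915, 0.055, 0.0147]
tool_rot: [3.142, 0.0, 0.112]
force: [-0.5, 1.5, 0.8]
grip_width: 0.0
finger_force: 0.2
```

Emit:
carry_out:
  rows:
    - [[0.005, 0.004, 0, 0], [0.01, 0.007, 0, 0], [0.015, 0.01, 0, 0], [0.02, 0.012, 0, 0], [0.023, 0.014, 0, 0], [0.025, 0.014, 0, 0], [0.027, 0.014, 0, 0], [0.027, 0.014, 0, 0]]

```text
clock: 17.87
position: [0.619, 0.0444, 0.0146]
tool_rot: [3.141, 0.001, 0.112]
force: [-2.8, -1.2, 0.0]
grip_width: -0.0001
finger_force: 1.1
```

```bash
python3 -c "
from rel import *
rel((1,36.5,.0145,0))
p=bot.grab_frame('side'); save(p,'g1')
for q in bot.regions_of(p,'gate_left')[:2]:
    c=b(lift(p,np.argwhere(q['region'])[:,::-1],.022)); print(len(c),q['conf'],np.round(c.min(0)),np.round(c.max(0)))
im=p['pixels'][130:280,150:350]; cv2.imwrite('pics/g1c.png',cv2.resize(im[:,:,::-1],None,fx=3.5,fy=3.5))"
```

```text
now box [-2.  36.8] z 0.0146 yaw_b 0.0 F [-2.8 -1.2  0. ] q [-0.55  0.91  0.6   1.76 -0.75  0.71 -1.  ] t 17.87
[0.622  0.0444 0.0145] -> [0.003, 0.0003, 0.0001] 0.0
138 0.49 [ 1. 46.] [ 22. 105.]
```

View pics/g1c.png

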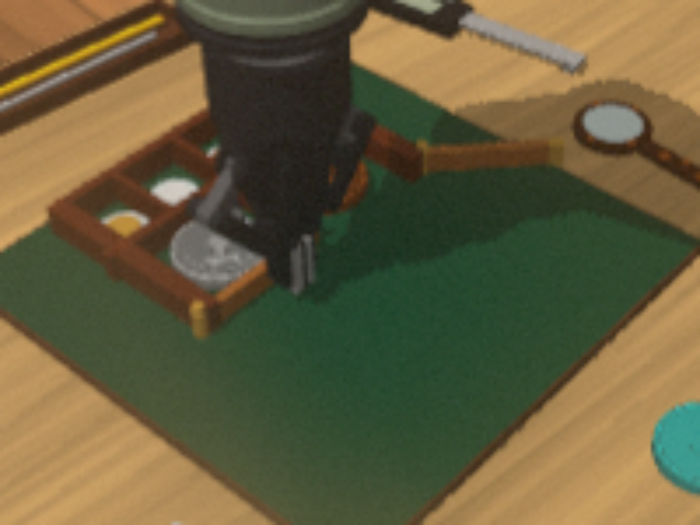

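The left gate is almost shut. I'll press on in small steps until it meets the divider.

Emit:
carry_out:
  rows:
    - [[0.001, 0, 0, 0], [0.002, 0, 0, 0], [0.002, 0, 0, 0], [0.002, 0, 0, 0]]

```text
clock: 18.3
position: [0.6194, 0.0444, 0.0144]
tool_rot: [-3.141, 0.004, 0.111]
force: [-13.6, -3.4, 5.2]
grip_width: 0.0
finger_force: 6.7
```

Emit:
carry_out:
  rows:
    - [[0.001, 0, 0, 0], [0.0015, 0, 0, 0], [0.0015, 0, 0, 0], [0.0015, 0, 0, 0]]

```text
clock: 18.63
position: [0.6197, 0.0445, 0.0142]
tool_rot: [-3.141, 0.006, 0.111]
force: [-20.5, -3.4, 10.1]
grip_width: 0.0001
finger_force: 10.5
```

A hard stop at 20 N, so the left gate is shut. On to the right one.

Emit:
carry_out:
  rows:
    - [[-0.01, 0, 0, 0], [-0.03, 0, -0.005, 0], [-0.035, 0.0, -0.045, 0], [-0.035, 0.01, -0.085, 0], [-0.03, 0.045, -0.095, 0], [-0.02, 0.085, -0.095, 0], [-0.01, 0.125, -0.095, 0], [0, 0.165, -0.095, 0], [0, 0.195, -0.095, 0], [0, 0.205, -0.095, 0], [0, 0.205, -0.095, 0], [0, 0.205, -0.095, 0]]

```text
clock: 19.63
position: [0.6457, -0.1586, 0.1096]
tool_rot: [-3.141, -0.0, 0.111]
force: [0.1, 0.1, -0.5]
grip_width: 0.0001
finger_force: 0.0
```

```bash
python3 -c "
from rel import *
rel((0,-167,.0145,0))
p=bot.grab_frame('side')
for l in('gate_right','gate_left'):
  for q in bot.regions_of(p,l)[:2]:
    c=b(lift(p,np.argwhere(q['region'])[:,::-1],.022)); print(l,len(c),q['conf'],np.round(c.min(0)),np.round(c.max(0)))
"
```

```text
now box [   2.1 -167.9] z 0.1096 yaw_b 0.0 F [ 0.1  0.1 -0.5] q [-0.25  0.84  0.68  1.61 -0.63  0.92 -0.81] t 19.63
[ 0.6435 -0.158   0.0145] -> [-0.0021, -0.0009, 0.0951] 0.0
gate_right 250 0.66 [ -55. -164.] [ 13. -89.]
gate_left 326 0.72 [-1.  1.] [ 23. 109.]
gate_left 250 0.61 [ -55. -164.] [ 14. -89.]
```

Emit:
carry_out:
  rows:
    - [[0, 0, 0.03, 0], [0, 0, 0.06, 0], [0, 0, 0.085, 0], [0, 0, 0.095, 0], [0, 0, 0.095, 0], [0, 0, 0.095, 0]]

```text
clock: 20.28
position: [0.646, -0.1585, 0.0155]
tool_rot: [3.141, -0.0, 0.112]
force: [-0.3, 0.3, 0.5]
grip_width: -0.0001
finger_force: 0.0
```

```bash
python3 -c "
from arc import *
plan(-1,2.39)" | sed 's/np.float64(\([-0-9.]*\))/\1/g'
```

```text
now [   2.4 -167.8] 0.015484766704764553 [-0.26723642  0.3246167   0.51661282] 0.07684721705310715
[[-0.012, -0.013, 0, 0], [-0.017, -0.015, 0, 0], [-0.022, -0.018, 0, 0], [-0.026, -0.021, 0, 0], [-0.03, -0.025, 0, 0], [-0.034, -0.029, 0, 0], [-0.038, -0.033, 0, 0], [-0.041, -0.038, 0, 0], [-0.044, -0.044, 0, 0], [-0.046, -0.05, 0, 0], [-0.048, -0.055, 0, 0], [-0.049, -0.059, 0, 0], [-0.05, -0.064, 0, 0], [-0.05, -0.069, 0, 0], [-0.05, -0.074, 0, 0], [-0.05, -0.079, 0, 0], [-0.049, -0.084, 0, 0], [-0.048, -0.089, 0, 0], [-0.046, -0.094, 0, 0], [-0.044, -0.099, 0, 0], [-0.041, -0.104, 0, 0], [-0.038, -0.109, 0, 0], [-0.034, -0.114, 0, 0], [-0.03, -0.118, 0, 0], [-0.025, -0.122, 0, 0], [-0.019, -0.125, 0, 0], [-0.014, -0.128, 0, 0], [-0.008, -0.13, 0, 0], [-0.001, -0.131, 0, 0]]
```

Emit:
carry_out:
  rows:
    - [[-0.012, -0.013, 0, 0], [-0.017, -0.015, 0, 0], [-0.022, -0.018, 0, 0], [-0.026, -0.021, 0, 0], [-0.03, -0.025, 0, 0], [-0.034, -0.029, 0, 0], [-0.038, -0.033, 0, 0], [-0.041, -0.038, 0, 0], [-0.044, -0.044, 0, 0], [-0.046, -0.05, 0, 0], [-0.048, -0.055, 0, 0], [-0.049, -0.059, 0, 0]]

```text
clock: 21.28
position: [0.5901, -0.1048, 0.0147]
tool_rot: [-3.141, 0.0, 0.112]
force: [1.4, -0.8, -1.1]
grip_width: 0.0
finger_force: 0.3
```

Emit:
carry_out:
  rows:
    - [[-0.001, -0.005, 0, 0], [-0.001, -0.01, 0, 0], [-0.001, -0.015, 0, 0], [-0.001, -0.02, 0, 0], [0, -0.025, 0, 0], [0.001, -0.03, 0, 0], [0.003, -0.035, 0, 0], [0.005, -0.04, 0, 0], [0.008, -0.045, 0, 0], [0.011, -0.05, 0, 0], [0.015, -0.055, 0, 0], [0.019, -0.059, 0, 0]]

```text
clock: 22.28
position: [0.6031, -0.0441, 0.0147]
tool_rot: [-3.141, 0.0, 0.112]
force: [0.1, -1.0, -0.1]
grip_width: -0.0002
finger_force: 0.2
```

Emit:
carry_out:
  rows:
    - [[0.005, -0.004, 0, 0], [0.01, -0.007, 0, 0], [0.015, -0.01, 0, 0], [0.019, -0.012, 0, 0], [0.022, -0.013, 0, 0], [0.024, -0.013, 0, 0], [0.026, -0.013, 0, 0], [0.027, -0.013, 0, 0], [0.028, -0.013, 0, 0], [0.028, -0.013, 0, 0]]

```text
clock: 23.12
position: [0.6273, -0.0291, 0.0145]
tool_rot: [-3.141, 0.004, 0.111]
force: [-11.3, 1.9, 7.6]
grip_width: 0.0002
finger_force: 5.7
```

Emit:
carry_out:
  rows:
    - [[0.0005, 0, 0, 0], [0.001, 0, 0, 0], [0.0015, 0, 0, 0], [0.0015, 0, 0, 0]]

```text
clock: 23.45
position: [0.6276, -0.029, 0.0143]
tool_rot: [-3.14, 0.006, 0.111]
force: [-18.4, 1.1, 10.8]
grip_width: -0.0001
finger_force: 9.5
```

The right gate stops at the same box x (-1.5) as the left, so it is shut too. I'll withdraw clear and check.

Emit:
carry_out:
  rows:
    - [[-0.01, 0, 0, 0], [-0.03, 0, -0.005, 0], [-0.04, 0.0, -0.045, 0], [-0.05, 0, -0.085, 0], [-0.06, -0.03, -0.12, 0], [-0.08, -0.07, -0.14, 0], [-0.1, -0.11, -0.16, 0], [-0.12, -0.15, -0.18, 0], [-0.14, -0.19, -0.2, 0], [-0.16, -0.23, -0.2, 0], [-0.16, -0.27, -0.2, 0], [-0.16, -0.31, -0.2, 0]]

```text
clock: 24.45
position: [0.4418, 0.2334, 0.2146]
tool_rot: [-3.14, -0.0, 0.111]
force: [1.3, 0.7, -0.4]
grip_width: 0.0001
finger_force: 0.0
```

Emit:
carry_out:
  rows:
    - [[-0.02, -0.035, 0, 0], [-0.04, -0.07, 0, 0], [-0.06, -0.1, 0, 0], [-0.07, -0.13, 0, 0], [-0.08, -0.16, 0, 0], [-0.08, -0.16, 0, 0], [-0.08, -0.16, 0, 0]]

```text
clock: 25.03
position: [0.3452, 0.3831, 0.2133]
tool_rot: [3.141, -0.0, 0.114]
force: [1.3, -0.8, -0.1]
grip_width: -0.0005
finger_force: 0.0
```

```bash
python3 - <<'E'
from rel import *
rel((0,0,.2,0))
for n in("top","side"):
    p=bot.grab_frame(n); x,y,ww,hh=(140,90,260,190) if n=="top" else (100,110,260,190)
    for l in ("pewter_medal","bronze_medal","loupe","denarius"):
        for q in bot.regions_of(p,l)[:5]:
            c=b(lift(p,np.argwhere(q["region"])[:,::-1],.0155)); 
            if c.mean(0)[0]>-140: print(n,l,round(q["conf"],2),len(c),"box",np.round(c.mean(0),1),np.round(c.min(0)),np.round(c.max(0)))
    im=cv2.resize(p["pixels"][y:y+hh,x:x+ww,::-1],None,fx=3,fy=3)
    def line(P):
        q=((proj(p,w(P))-[x,y]+.5)*3).round().astype(int); cv2.polylines(im,[q],False,(255,0,255),1)
    for s in(1,-1): line([(15.5,s*96.5,26),(15.5,s*4.5,26)])
    cv2.imwrite(f"pics/end_{n}.png",im)
E
```

```text
now box [-236.5  403.8] z 0.2133 yaw_b 0.2 F [ 1.3 -0.8 -0.1] q [-1.61  0.54  0.94  1.94 -0.54  0.94 -1.86] t 25.03
[0.625 0.008 0.2  ] -> [0.2351, 0.4046, 0.0133] 0.2
top pewter_medal 0.87 496 box [53.3 41.6] [24. 12.] [82. 70.]
top pewter_medal 0.72 483 box [ 51.5 -46.6] [ 23. -75.] [ 81. -18.]
top loupe 0.68 574 box [ -67.9 -218.7] [-138. -246.] [ -26. -194.]
top denarius 0.76 468 box [-102.   207.5] [-130.  178.] [-74. 237.]
side pewter_medal 0.62 468 box [52.2 46.2] [22. 15.] [84. 75.]
side bronze_medal 0.63 360 box [ 51.6 -41.1] [ 25. -71.] [ 82. -14.]
side bronze_medal 0.41 15795 box [-25.2  24.5] [-168. -152.] [162. 166.]
side loupe 0.74 425 box [ -76.1 -205.5] [-144. -236.] [ -31. -178.]
side loupe 0.59 331 box [15.2 48.4] [ 4. -3.] [ 27. 104.]
side denarius 0.68 744 box [-107.5  213.6] [-138.  184.] [-75. 242.]
```

View pics/end_top.png

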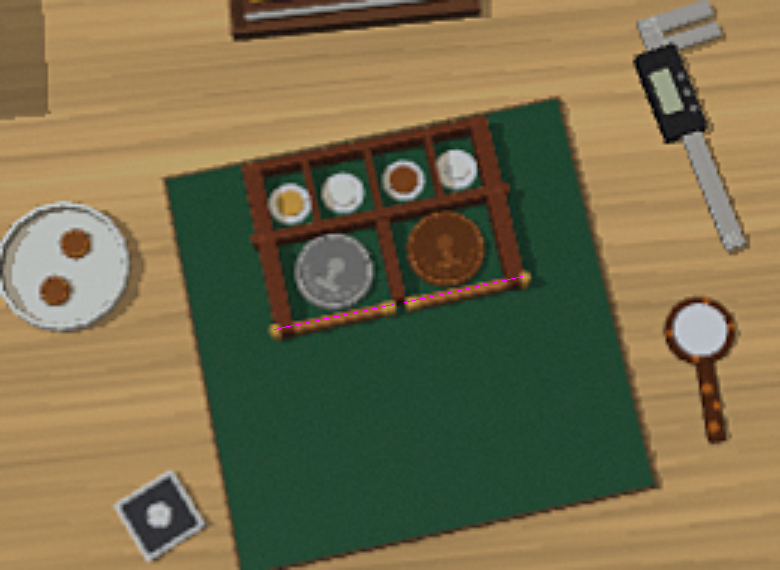

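View pics/end_side.png

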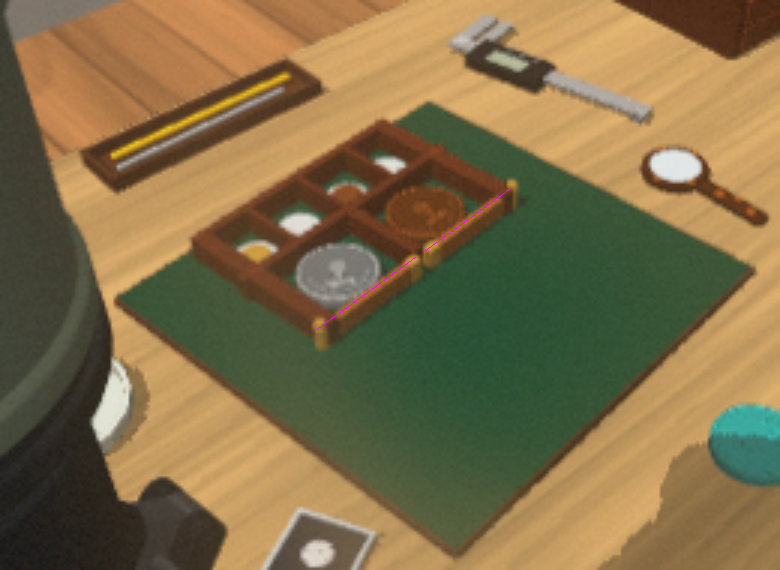

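Both gates lie along the shut lines, at (275,330)–(395,308) and (405,303)–(525,278) in the top view. The pewter medal is against the rear wall at (334,271), and nothing else has moved. I'm handing the job in.

```bash
python3 -c "
from workcell import bot
print(bot.observe()['qd'].round(3) if hasattr(bot.observe()['qd'],'round') else bot.observe()['qd']); print(bot.job_done())"
```

```text
[-0.005  0.002 -0.001 -0.002  0.     0.002 -0.   ]
the job is handed in; nothing more can be done
None
```

The pewter medal is in the left (ticketed) bay against the rear wall, both gates are shut, nothing else visibly moved, and the job was handed in at about 25 s of the allowed 61 s.

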